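# Sort the pastry rollers: spin, feel, and put the binding one to wash

### The arm

A 6-joint arm with a two-finger parallel gripper is mounted at the origin on the work surface. World frame = base frame: x ahead of the robot, y to its left, z up, the work surface at z = 0. Lengths are in m, angles in rad, forces in N, time in s.
With the tool pointing down it reaches from about 0.375 to 0.975 m from the base axis. Payload 3.8 kg.
Tool frame: the origin (TCP) lies at the very end of the fingers, on their centre line; the grasp point (between the pads) lies 19 mm behind it (bot.pinch_z is the distance from the TCP to the grasp point, in m); x points along the fingers, y is the direction in which the jaws open and shut, and the axes are right-handed (so a half turn about x gives the same grasp; the last joint's range is limited). The gripper opens to 85 mm and grips with 20 to 120 N. Pads are 22 mm wide; open, the fingers measure 114 mm over their backs; the gripper's body (76 mm by 85 mm) begins 54 mm behind the grasp point. The pads swing forward as they close: fully open they stand 13 mm farther back than shut.
Start: joints at [1.219, 0.264, 1.604, -0, 1.274, -0.037], TCP at [0.209, 0.642, 0.231] pointing down, gripper open.
Joint ranges: [-2.63, 2.63], [-0.94, 2.18], [0.31, 2.57], [-1.31, 4.45], [0, 2.66], [-2.55, 2.55]. Speed limits (rad/s): [2.57, 2.57, 3.14, 3.14, 3.14, 3.14].

### API

Orientations are given as a rotation vector (axis times angle).
In Python, from workcell import monitor, imaging, finish_job, bot gives the robot as it stands.
- The arm moves only by the tool jog_arm, never from a script. Its argument "rows" is a list of rows, each a list of 7 numbers: the shift along the tool's x, y, z in m, then the turn, a rotation vector about the tool's x, y, z in rad, then the opening in per cent of the stroke, from 0 (shut) to 100 (fully open). A call has 1 to 20 rows; each row is the pose to reach, as a shift and turn from the pose measured when the call began, along the tool's axes at that moment; what a row does not reach only later rows make up. A row lasts 1/10 s, in which the tool goes at most 50 mm and 8.59 degrees, less where a joint would pass 70% of its speed; a pose out of reach is approached as far as the arm can. A call with a gripper value outside its range is refused whole. The fingers move at their own pace and stop on an object; "force" is the grip in N (left out, the last holds). Time passes only in rows, so rows that repeat a pose let the fingers close. It gives the time, the measured TCP pose, the force and the opening at its end, in the units of the state.
- monitor.read_state(): the state, without advancing time (a new reading comes with each control period).
- imaging.read_camera(name): name is "scene" or "top" or "wrist"; returns the picture (400x640x3 uint8, blue, green, red); there is no depth.
- imaging.camera_params(name): a dict with "fx", "fy", "cx", "cy" (pixels), "T" (4x4, takes a point from camera to world coordinates); the wrist camera has in their place "T_tool_cam" (4x4, takes a point from camera to tool coordinates, whose origin is the TCP and whose axes are the tool frame's). Camera axes: x right, y down, z forward; pixel columns grow to the right and rows downward; lengths in m; the calibration is good to about 2 mm. The wrist camera is an equidistant fisheye: a pixel r from the principal point sees the ray r / f radians off the axis. A picture is of the moment at which its call begins: read the wrist's pose just before it. camera_params takes no time and is no camera call.
- finish_job(): hands the job in, once; it reports no verdict.
The state is a dict: "time": time; "q": joint angles; "joint_vel": joint speeds; "joint_torque": joint torques, N m; "tool_pos": TCP position; "tcp_rot": TCP orientation; "wrist_force": force on the tool from outside, world axes, zero at the start; "torque": the same for the moment, N m; "width": opening from 0.0 (shut) to 1.0 (fully open).
Only numpy, scipy, OpenCV 4.12 (cv2) and the standard library are available. Lean on these libraries where they do the work, as an engineer would, in place of code of your own. Each camera call takes 0.05 s, during which the arm holds its last target. There are 200 camera calls.

### The job

Find out which of the three pastry rollers need washing: first stroke the top of each roller lightly, until it stands at least an eighth of a turn from where it was, and feel whether it runs freely or drags. Then draw every roller tool that drags out of the wooden block and stand it, handle down and without dropping it, in a compartment of the blue cutlery basket; the ones that run freely stay fully down in the block. Leave the lemon, the zester and the jar where they are.

Things in the scene. Friction and masses are not known exactly. Their poses are not given: they have to be found in the camera images.
- block: Fixed wooden utensil block, 100 x 270 x 100 mm high (x, y, z), origin at the centre of its underside. It has three vertical slots 32 mm (x) by 18 mm (y), 85 mm deep (slot floor 15 mm above the counter), in a row along its y axis at y = -85, 0 and +85 mm, x = 0. One pastry roller stands handle-down in each.
- basket: Fixed blue dishwasher cutlery basket, open on top, 109 x 109 x 100 mm high, origin at the centre of its underside; walls, floor and the two crossing dividers are 3 mm thick, so that it has 2 x 2 compartments each 50 mm square, centred 26.5 mm from the basket's axes in x and y. All empty at the start.
- tool_a: Pastry roller, about 270 g, handle down in a block slot with 1 mm play, its x along the block's x. Origin: centre of the handle's foot; z up. Wooden handle 30 (x) by 16 (y) by 118 mm, above it a steel fork: bridge 135 to 138 mm above the foot, two arms 14 mm wide (y) up to 177 mm, outer faces 62 mm apart along x. The roller's spindle runs along x, 168 mm up. All three tools look alike.
- roller_a: Dark wooden roller of tool_a, 42 mm in diameter, 52 mm long along its x axis, with pale dough streaks; origin at its centre, turns with it. Its top is 189 mm above the handle's foot, 12 mm above the fork arms. Hard; its thin spindle bends if the roller is pressed or pinched with more than 30 N.
- spin_a (a joint): Angle of roller_a about its spindle (rad), endless, counts over full turns; within 0.15 of 0 at the start; positive: the roller's top moves to the tool's -y. A free roller resists with under 0.1 N at its rim and coasts on; a binding one resists with about 4 N and stops dead.
- tool_b: Pastry roller, about 270 g, handle down in a block slot with 1 mm play, its x along the block's x. Origin: centre of the handle's foot; z up. Wooden handle 30 (x) by 16 (y) by 118 mm, above it a steel fork: bridge 135 to 138 mm above the foot, two arms 14 mm wide (y) up to 177 mm, outer faces 62 mm apart along x. The roller's spindle runs along x, 168 mm up. All three tools look alike.
- roller_b: Dark wooden roller of tool_b, 42 mm in diameter, 52 mm long along its x axis, with pale dough streaks; origin at its centre, turns with it. Its top is 189 mm above the handle's foot, 12 mm above the fork arms. Hard; its thin spindle bends if the roller is pressed or pinched with more than 30 N.
- spin_b (a joint): Angle of roller_b about its spindle (rad), endless, counts over full turns; within 0.15 of 0 at the start; positive: the roller's top moves to the tool's -y. A free roller resists with under 0.1 N at its rim and coasts on; a binding one resists with about 4 N and stops dead.
- tool_c: Pastry roller, about 270 g, handle down in a block slot with 1 mm play, its x along the block's x. Origin: centre of the handle's foot; z up. Wooden handle 30 (x) by 16 (y) by 118 mm, above it a steel fork: bridge 135 to 138 mm above the foot, two arms 14 mm wide (y) up to 177 mm, outer faces 62 mm apart along x. The roller's spindle runs along x, 168 mm up. All three tools look alike.
- roller_c: Dark wooden roller of tool_c, 42 mm in diameter, 52 mm long along its x axis, with pale dough streaks; origin at its centre, turns with it. Its top is 189 mm above the handle's foot, 12 mm above the fork arms. Hard; its thin spindle bends if the roller is pressed or pinched with more than 30 N.
- spin_c (a joint): Angle of roller_c about its spindle (rad), endless, counts over full turns; within 0.15 of 0 at the start; positive: the roller's top moves to the tool's -y. A free roller resists with under 0.1 N at its rim and coasts on; a binding one resists with about 4 N and stops dead.
- half_lemon: Bystander: half a yellow lemon lying on its cut face, 60 mm wide, 40 mm high, origin at the centre of its underside.
- zester: Bystander: steel citrus zester lying on the counter, 180 mm long along its x axis, 24 mm wide, 17 mm high, origin underneath, near its middle.
- curd_jar: Bystander: closed yellow jar with a brass lid, 62 mm wide, 85 mm high, origin at the centre of its underside.

How it is judged:
By the outcome, as a careful person would: the job done as asked, in the order asked, and still so for the second after the job is handed in, with the robot touching nothing.
It also fails if it takes over 70 s, if anything falls off the work surface, if the arm or the gripper's body presses on something with over 40 N, if the wrist force passes 120 N, or if a joint passes its speed limit or range.

## Working session

There is one attempt and no reset: what is moved stays moved. The work goes in short steps, Python scripts to look and compute and a tool call to move; the robot and the scene stay as the last step left them, time stands still between calls to the robot, and variables do not carry over. Pictures are saved under pics/ and viewed, about 8 in all and at most 12, crops included, and the job is handed in when it is done.

Besides the shell and the picture viewer there is one more tool, called after "Request:" in YAML: its name, and indented under it one key for each argument. jog_arm: Moves the arm, as the interface text tells. Its arguments: {"type":"object","properties":{"rows":{"type":"array","items":{"type":"array","items":{"type":"number"}}},"force":{"type":"number"}},"required":["rows"]}

```bash
mkdir -p pics; ls; python3 - <<'E'
from workcell import monitor, imaging, bot
import cv2,numpy as np
a=imaging.read_camera("scene");b=imaging.read_camera("top")
cv2.imwrite("pics/s1.png",a);cv2.imwrite("pics/t1.png",b)
for n in("scene","top","wrist"):print(n,imaging.camera_params(n))
print(monitor.read_state(),bot.pinch_z)
E
```

```text
pics
scene {'fx': 372.29704196934136, 'fy': 372.29704196934136, 'cx': 313.6791210643759, 'cy': 196.0258261738948, 'T': array([[ 0.22254638,  0.7803694 , -0.5843772 ,  1.04391742],
       [ 0.97483165, -0.18628429,  0.12248029, -0.08610772],
       [-0.01328042, -0.59692694, -0.80218568,  0.78045561],
       [ 0.        ,  0.        ,  0.        ,  1.        ]])}
top {'fx': 519.8415060846974, 'fy': 519.8415060846974, 'cx': 319.41881378208166, 'cy': 204.29980140589922, 'T': array([[ 0.00284388, -0.99862317,  0.05238008,  0.51440632],
       [-0.99967491, -0.00151187,  0.02545173, -0.02436504],
       [-0.02533749, -0.05243543, -0.99830283,  1.30994008],
       [ 0.        ,  0.        ,  0.        ,  1.        ]])}
wrist {'fx': 309.70691628693146, 'fy': 309.70691628693146, 'cx': 317.2885388646492, 'cy': 201.13947248800713, 'T_tool_cam': array([[-4.57070126e-04, -2.78114639e-01,  9.60547781e-01,
        -1.43141539e-01],
       [ 9.99999860e-01,  1.29661765e-04,  5.13385078e-04,
        -1.10794458e-03],
       [-2.67326226e-04,  9.60547881e-01,  2.78114540e-01,
        -7.19843408e-02],
       [ 0.00000000e+00,  0.00000000e+00,  0.00000000e+00,
         1.00000000e+00]])}
{'time': 0.1, 'q': array([ 1.21910790e+00,  2.64702825e-01,  1.60529427e+00, -7.45577218e-06,
        1.27371551e+00, -3.68828772e-02]), 'joint_vel': array([-0.00083131, -0.00151259, -0.00284455, -0.00162847, -0.00056334,
        0.00191517]), 'joint_torque': array([ 4.83550357e-04, -5.16705823e+01, -3.68589592e+01,  2.51348843e-05,
        6.22840584e-03,  2.76059308e-05]), 'tool_pos': array([0.20875515, 0.64117831, 0.230039  ]), 'tcp_rot': array([ 0.24543458,  1.55704211, -0.24871536]), 'wrist_force': array([ 0.68571538,  1.16605171, -0.15947707]), 'torque': array([ 0.01651047,  0.04630245, -0.00502842]), 'width': 0.9994833404620306} 0.0187
```

View pics/s1.png

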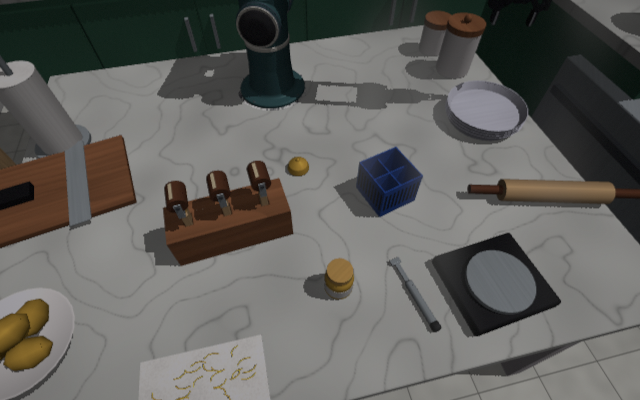

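View pics/t1.png

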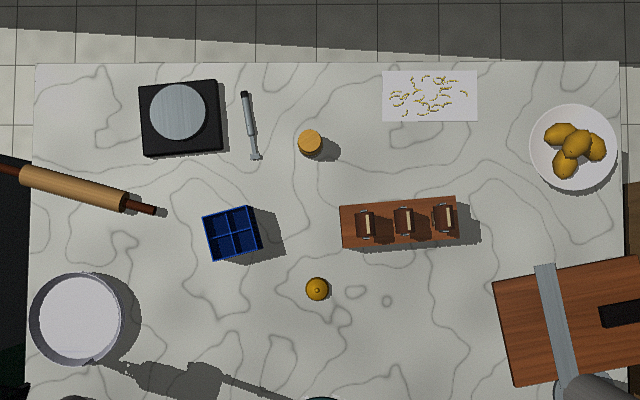

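The scene shows three rollers in the block, with the basket at top-view pixel (233,233), the block at (400,222), the lemon at (317,289) and the jar at (310,143). Next I zoom in to measure.

```bash
cat > h.py <<'E'
import numpy as np,cv2
from workcell import monitor, imaging, bot
from scipy.spatial.transform import Rotation as R
def ray(name,uv,z):
    p=imaging.camera_params(name);T=p["T"]
    d=T[:3,:3]@np.array([(uv[0]-p["cx"])/p["fx"],(uv[1]-p["cy"])/p["fy"],1]);o=T[:3,3]
    return o+d*(z-o[2])/d[2]
def proj(name,P):
    p=imaging.camera_params(name);T=p["T"];c=T[:3,:3].T@(np.array(P)-T[:3,3])
    return np.array([p["cx"]+p["fx"]*c[0]/c[2],p["cy"]+p["fy"]*c[1]/c[2]])
E
python3 - <<'E'
from h import *
b=cv2.imread("pics/t1.png");hsv=cv2.cvtColor(b,cv2.COLOR_BGR2HSV)
m=cv2.inRange(hsv,(105,120,40),(130,255,255));m[:,:190]=0;m[:,300:]=0
c=max(cv2.findContours(m,0,2)[0],key=cv2.contourArea)
q=cv2.boxPoints(cv2.minAreaRect(c));print("basket",q)
for u in q:print(ray("top",u,.1).round(4))
m=cv2.inRange(hsv,(0,60,30),(20,255,255));r=np.zeros_like(m);r[180:265,330:470]=1;m*=r
m=cv2.morphologyEx(m,3,np.ones((9,9)))
c=max(cv2.findContours(m,0,2)[0],key=cv2.contourArea)
q=cv2.boxPoints(cv2.minAreaRect(c));print("block",q)
P=[ray("top",u,.1) for u in q]
for u in P:print(u.round(4))
cv2.imwrite("pics/z1.png",cv2.resize(b[190:270,195:470],None,fx=2.9,fy=2.9,interpolation=2))
E
```

```text
basket [[200.69173 216.02853]
 [245.82903 204.1503 ]
 [257.8109  249.6814 ]
 [212.6736  261.55963]]
[0.55   0.2846 0.1   ]
[0.578  0.1787 0.1   ]
[0.4719 0.1496 0.1   ]
[0.4439 0.2549 0.1   ]
block [[338.40353 204.99971]
 [455.7288  194.70802]
 [459.53604 238.11089]
 [342.2108  248.40257]]
[ 0.5763 -0.0378  0.1   ]
[ 0.6006 -0.3096  0.1   ]
[ 0.5002 -0.3172  0.1   ]
[ 0.4756 -0.0467  0.1   ]
```

View pics/z1.png

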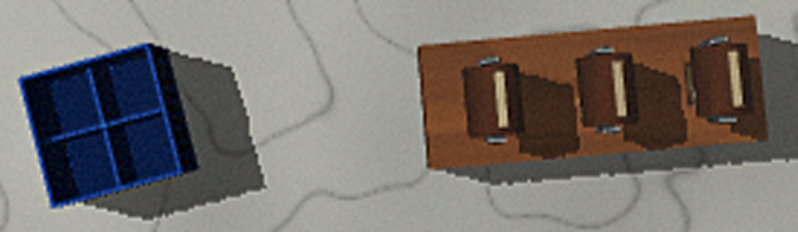

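```bash
cat >> h.py <<'E'
YB=np.arctan2(.0243,.2718); UX=np.array([np.cos(YB),np.sin(YB),0]);UY=np.array([-np.sin(YB),np.cos(YB),0]);UZ=np.array([0,0,1.])
C=np.array([.538,-.178,0]); L=[C+k*.085*UY for k in(1,0,-1)]
def goal(pos,yaw=YB):
    s=monitor.read_state();Rc=R.from_rotvec(s["tcp_rot"]);best=None
    for k in(0,np.pi):   # jaw (tool y) along +-x of yaw frame
        y=np.array([np.cos(yaw+k),np.sin(yaw+k),0]);x=-UZ
        Rg=R.from_matrix(np.c_[x,y,np.cross(x,y)]);d=(Rc.inv()*Rg).as_rotvec()
        if best is None or np.linalg.norm(d)<np.linalg.norm(best):best=d
    sh=Rc.inv().apply(np.array(pos)-s["tool_pos"])
    print("row",sh.round(4).tolist(),best.round(3).tolist(),"t",round(s["time"],2))
def st():
    s=monitor.read_state();print("t",round(s["time"],2),"pos",s["tool_pos"].round(4),"F blk xyz",[round(float(s["wrist_force"]@u),2) for u in(UX,UY,UZ)],"w",round(s["width"],3))
E
python3 - <<'E'
from h import *
s=monitor.read_state();print(R.from_rotvec(s["tcp_rot"]).as_matrix().round(2),s["q"].round(2))
for p in L:print(p.round(4),"px rollertop",proj("top",p+[0,0,.204]).round(1), "scene",proj("scene",p+[0,0,.204]).round(1))
goal(L[0]+[0,0,.26])
E
```

```text
[[-0.    0.31  0.95]
 [-0.    0.95 -0.31]
 [-1.   -0.   -0.  ]] [ 1.22  0.26  1.61 -0.    1.27 -0.04]
[ 0.5304 -0.0933  0.    ] px rollertop [365.1 224.1] scene [258.1 169. ]
[ 0.538 -0.178  0.   ] px rollertop [405.2 220.7] scene [216.7 179.3]
[ 0.5456 -0.2627  0.    ] px rollertop [445.3 217.2] scene [173.6 190. ]
row [-0.0287, -0.5989, 0.5333] [1.167, 0.001, 0.002] t 0.1
```

Request:
jog_arm:
  rows:
    - [-0.029, -0.599, 0.533, 1.167, 0, 0, 0]
    - [-0.029, -0.599, 0.533, 1.167, 0, 0, 0]
    - [-0.029, -0.599, 0.533, 1.167, 0, 0, 0]
    - [-0.029, -0.599, 0.533, 1.167, 0, 0, 0]
    - [-0.029, -0.599, 0.533, 1.167, 0, 0, 0]
    - [-0.029, -0.599, 0.533, 1.167, 0, 0, 0]
    - [-0.029, -0.599, 0.533, 1.167, 0, 0, 0]
    - [-0.029, -0.599, 0.533, 1.167, 0, 0, 0]
    - [-0.029, -0.599, 0.533, 1.167, 0, 0, 0]
    - [-0.029, -0.599, 0.533, 1.167, 0, 0, 0]
    - [-0.029, -0.599, 0.533, 1.167, 0, 0, 0]
    - [-0.029, -0.599, 0.533, 1.167, 0, 0, 0]
    - [-0.029, -0.599, 0.533, 1.167, 0, 0, 0]
    - [-0.029, -0.599, 0.533, 1.167, 0, 0, 0]
    - [-0.029, -0.599, 0.533, 1.167, 0, 0, 0]
    - [-0.029, -0.599, 0.533, 1.167, 0, 0, 0]
    - [-0.029, -0.599, 0.533, 1.167, 0, 0, 0]
    - [-0.029, -0.599, 0.533, 1.167, 0, 0, 0]
    - [-0.029, -0.599, 0.533, 1.167, 0, 0, 0]
    - [-0.029, -0.599, 0.533, 1.167, 0, 0, 0]
  force: 40

```text
time: 2.1
tool_pos: [0.5295, -0.0919, 0.26]
tcp_rot: [1.14, 1.251, -1.144]
wrist_force: [-1.4, -0.2, 0.3]
width: -0.002
```

```bash
python3 - <<'E'
from h import *
st();s=monitor.read_state();print(R.from_rotvec(s["tcp_rot"]).as_matrix().round(3),s["q"].round(2))
# start of stroke: 8 mm toward -tool z
z=R.from_rotvec(s["tcp_rot"]).as_matrix()[:,2]
goal(L[0]-.009*z+[0,0,.209])
cv2.imwrite("pics/w1.png",imaging.read_camera("wrist"))
st()
E
```

```text
t 2.1 pos [ 0.5295 -0.0919  0.26  ] F blk xyz [-1.39, -0.09, 0.28] w -0.002
[[-0.001  0.996  0.091]
 [-0.001  0.091 -0.996]
 [-1.    -0.001  0.001]] [-0.22 -0.01  1.86 -0.    1.3  -0.31]
row [0.051, 0.0009, -0.0075] [0.001, 0.001, 0.001] t 2.1
t 2.15 pos [ 0.5296 -0.0918  0.2601] F blk xyz [0.44, -0.36, 0.06] w 0.003
```

View pics/w1.png

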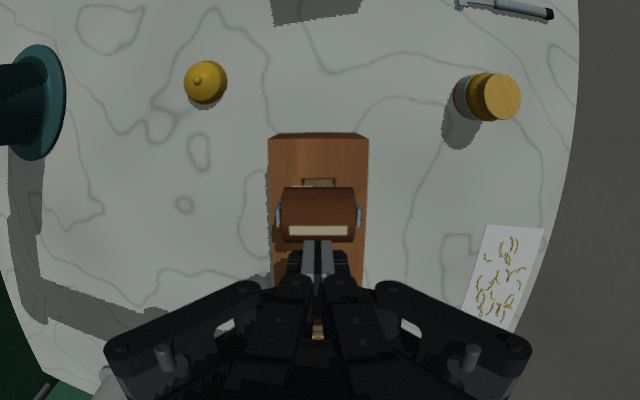

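The wrist view shows the shut fingertips at about (317,255), in line with the left roller centred at (318,213), with its streak at (318,231).

Request:
jog_arm:
  rows:
    - [0.03, 0.001, -0.008, 0, 0, 0, 0]
    - [0.05, 0.001, -0.008, 0, 0, 0, 0]
    - [0.052, 0.001, -0.008, 0, 0, 0, 0]
    - [0.053, 0.001, -0.008, 0, 0, 0, 0]
    - [0.054, 0.001, -0.008, 0, 0, 0, 0]
    - [0.0545, 0.001, -0.008, 0, 0, 0, 0]
    - [0.055, 0.001, -0.008, 0, 0, 0, 0]
    - [0.055, 0.001, -0.008, 0, 0, 0, 0]

```text
time: 2.95
tool_pos: [0.5302, -0.084, 0.2058]
tcp_rot: [1.141, 1.25, -1.143]
wrist_force: [-0.2, 0.4, -0.3]
width: 0.004
```

Request:
jog_arm:
  rows:
    - [0.001, 0, 0, 0, 0, 0, 0]
    - [0.001, 0, 0, 0, 0, 0, 0]

```text
time: 3.15
tool_pos: [0.5302, -0.0842, 0.2049]
tcp_rot: [1.141, 1.249, -1.143]
wrist_force: [-0.6, 0.3, 0.3]
width: -0.001
```

Request:
jog_arm:
  rows:
    - [0.001, 0, 0, 0, 0, 0, 0]
    - [0.001, 0, 0, 0, 0, 0, 0]

```text
time: 3.35
tool_pos: [0.5303, -0.0842, 0.2038]
tcp_rot: [1.141, 1.249, -1.143]
wrist_force: [-0.8, -0.4, 0.7]
width: -0.004
```

Request:
jog_arm:
  rows:
    - [0.0005, 0, 0, 0, 0, 0, 0]
    - [0.0005, 0, 0, 0, 0, 0, 0]

```text
time: 3.55
tool_pos: [0.5305, -0.0843, 0.2037]
tcp_rot: [1.141, 1.249, -1.143]
wrist_force: [-0.3, -0.3, 3.0]
width: -0.002
```

Request:
jog_arm:
  rows:
    - [0.0012, 0, 0, 0, 0, 0, 0]
    - [0.0012, 0, 0.002, 0, 0, 0, 0]
    - [0.0012, 0, 0.004, 0, 0, 0, 0]
    - [0.0012, 0, 0.006, 0, 0, 0, 0]
    - [0.0012, 0, 0.008, 0, 0, 0, 0]
    - [0.0012, 0, 0.01, 0, 0, 0, 0]

```text
time: 4.15
tool_pos: [0.5321, -0.0933, 0.204]
tcp_rot: [1.143, 1.248, -1.141]
wrist_force: [-2.2, 4.2, 8.1]
width: -0.005
```

Request:
jog_arm:
  rows:
    - [0.0012, 0, 0.002, 0, 0, 0, 0]
    - [0.0012, 0, 0.004, 0, 0, 0, 0]
    - [0.0012, 0, 0.006, 0, 0, 0, 0]
    - [0.0012, 0, 0.008, 0, 0, 0, 0]

```text
time: 4.55
tool_pos: [0.533, -0.1002, 0.2039]
tcp_rot: [1.145, 1.249, -1.139]
wrist_force: [-2.8, 4.0, 7.2]
width: 0.0
```

```bash
python3 - <<'E'
from h import *
st()
E
```

```text
t 4.55 pos [ 0.533  -0.1002  0.2039] F blk xyz [-2.4, 4.22, 7.16] w 0.0
```

Request:
jog_arm:
  rows:
    - [0.001, 0, 0.002, 0, 0, 0, 0]
    - [0.001, 0, 0.004, 0, 0, 0, 0]
    - [0.001, 0, 0.004, 0, 0, 0, 0]
    - [-0.008, 0, 0.004, 0, 0, 0, 0]
    - [-0.011, 0, 0.004, 0, 0, 0, 0]
    - [-0.011, 0, -0.02, 0, 0, 0, 0]
    - [-0.011, 0, -0.02, 0, 0, 0, 0]
    - [-0.011, 0, -0.02, 0, 0, 0, 0]

```text
time: 5.35
tool_pos: [0.5311, -0.0803, 0.2149]
tcp_rot: [1.144, 1.249, -1.139]
wrist_force: [0.3, -0.1, -0.8]
width: -0.0
```

```bash
python3 - <<'E'
from h import *
st()
cv2.imwrite("pics/w2.png",imaging.read_camera("wrist"))
z=R.from_rotvec(monitor.read_state()["tcp_rot"]).as_matrix()[:,2];print(z.round(3))
goal(L[0]-.009*z+[0,0,.205])
E
```

```text
t 5.35 pos [ 0.5311 -0.0803  0.2149] F blk xyz [0.28, -0.1, -0.81] w -0.0
[ 0.091 -0.996 -0.001]
row [0.0099, -0.0019, 0.0036] [0.002, -0.001, -0.003] t 5.4
```

View pics/w2.png

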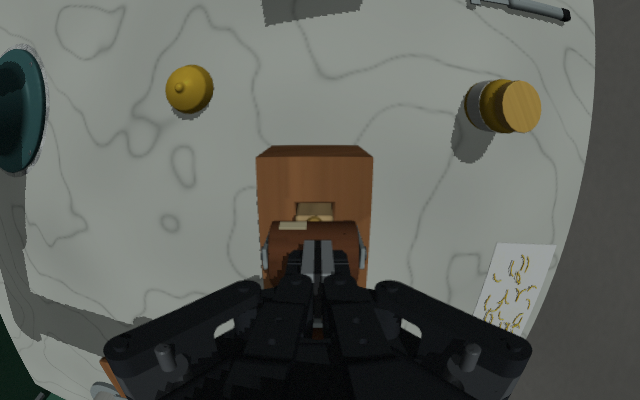

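A different, shorter streak now shows at (293,225), so the roller turned; the 4 N drag means it binds. I stroke once more for margin.

Request:
jog_arm:
  rows:
    - [0.01, -0.002, 0.003, 0, 0, 0, 0]
    - [0.012, -0.002, 0.003, 0, 0, 0, 0]
    - [0.0124, -0.002, 0.003, 0, 0, 0, 0]
    - [0.0124, -0.002, 0.006, 0, 0, 0, 0]
    - [0.0124, -0.002, 0.009, 0, 0, 0, 0]
    - [0.0124, -0.002, 0.012, 0, 0, 0, 0]
    - [0.0124, -0.002, 0.015, 0, 0, 0, 0]
    - [0.0124, -0.002, 0.018, 0, 0, 0, 0]

```text
time: 6.2
tool_pos: [0.5318, -0.0986, 0.2039]
tcp_rot: [1.147, 1.248, -1.137]
wrist_force: [-0.8, 4.2, 9.5]
width: -0.0
```

Request:
jog_arm:
  rows:
    - [0.0012, 0, 0.003, 0, 0, 0, 0]
    - [0.0012, 0, 0.004, 0, 0, 0, 0]
    - [-0.01, 0, 0.004, 0, 0, 0, 0]
    - [-0.015, 0, 0.004, 0, 0, 0, 0]

```text
time: 6.6
tool_pos: [0.5322, -0.1032, 0.2193]
tcp_rot: [1.147, 1.247, -1.138]
wrist_force: [0.4, -0.5, -0.4]
width: -0.001
```

```bash
python3 - <<'E'
from h import *
st()
cv2.imwrite("pics/t2.png",imaging.read_camera("top"))
z=R.from_rotvec(monitor.read_state()["tcp_rot"]).as_matrix()[:,2]
goal(L[1]-.009*z+[0,0,.206])
E
```

```text
t 6.6 pos [ 0.5322 -0.1032  0.2193] F blk xyz [0.41, -0.52, -0.38] w -0.001
row [0.0141, -0.0015, 0.0659] [0.0, -0.001, -0.008] t 6.65
```

Request:
jog_arm:
  rows:
    - [0, -0.0015, 0.033, 0, 0, -0.008, 0]
    - [0, -0.0015, 0.066, 0, 0, -0.008, 0]
    - [0, -0.0015, 0.066, 0, 0, -0.008, 0]
    - [0.01, -0.0015, 0.066, 0, 0, -0.008, 0]
    - [0.014, -0.0015, 0.066, 0, 0, -0.008, 0]
    - [0.0155, -0.0015, 0.066, 0, 0, -0.008, 0]
    - [0.016, -0.0015, 0.066, 0, 0, -0.008, 0]
    - [0.016, -0.0015, 0.066, 0, 0, -0.008, 0]

```text
time: 7.45
tool_pos: [0.5372, -0.1685, 0.204]
tcp_rot: [1.143, 1.252, -1.142]
wrist_force: [-0.9, 0.4, 0.0]
width: 0.003
```

Request:
jog_arm:
  rows:
    - [0.001, 0, 0, 0, 0, 0, 0]
    - [0.0014, 0, 0, 0, 0, 0, 0]
    - [0.0014, 0, 0.003, 0, 0, 0, 0]
    - [0.0014, 0, 0.006, 0, 0, 0, 0]
    - [0.0014, 0, 0.009, 0, 0, 0, 0]
    - [0.0014, 0, 0.012, 0, 0, 0, 0]

```text
time: 8.05
tool_pos: [0.5391, -0.1812, 0.2039]
tcp_rot: [1.143, 1.25, -1.141]
wrist_force: [-0.1, -0.5, 5.9]
width: 0.004
```

Request:
jog_arm:
  rows:
    - [0.0012, 0, 0.003, 0, 0, 0, 0]
    - [0.0012, 0, 0.006, 0, 0, 0, 0]
    - [0.0012, 0, 0.009, 0, 0, 0, 0]

```text
time: 8.35
tool_pos: [0.5404, -0.1908, 0.2036]
tcp_rot: [1.143, 1.248, -1.141]
wrist_force: [-0.3, -0.1, 1.2]
width: -0.0
```

Request:
jog_arm:
  rows:
    - [-0.01, 0, 0.002, 0, 0, 0, 0]
    - [-0.015, 0, 0.002, 0, 0, 0, 0]

```text
time: 8.55
tool_pos: [0.5407, -0.1933, 0.2193]
tcp_rot: [1.143, 1.247, -1.141]
wrist_force: [-0.2, 0.4, 1.6]
width: -0.005
```

```bash
python3 - <<'E'
from h import *
st()
a=[imaging.read_camera("scene") for _ in range(9)]
cv2.imwrite("pics/sa.png",np.hstack([cv2.resize(x[150:240,150:310],None,fx=2.4,fy=2.4,interpolation=2) for x in(a[0],a[8])]))
for i in range(1,9): print([int(cv2.absdiff(a[i],a[i-1])[165:200,u-14:u+14].astype(int).sum()) for u in(258,217,174)])
z=R.from_rotvec(monitor.read_state()["tcp_rot"]).as_matrix()[:,2]
goal(L[2]-.009*z+[0,0,.204])
E
```

```text
t 8.55 pos [ 0.5407 -0.1933  0.2193] F blk xyz [-0.13, 0.43, 1.55] w -0.005
[2451, 22136, 2299]
[2205, 15343, 2096]
[2173, 6843, 2080]
[2408, 20179, 1911]
[2502, 18248, 1966]
[2592, 3951, 1886]
[2736, 17109, 1871]
[2825, 17315, 1957]
row [0.0142, -0.0012, 0.0612] [0.001, 0.001, -0.002] t 9.0
```

The middle roller is free: there was no tangential force at 6 N normal force, and it keeps changing from frame to frame. Now the third roller.

Request:
jog_arm:
  rows:
    - [0, -0.001, 0.03, 0, 0, 0, 0]
    - [0, -0.001, 0.061, 0, 0, 0, 0]
    - [0, -0.001, 0.061, 0, 0, 0, 0]
    - [0.01, -0.001, 0.061, 0, 0, 0, 0]
    - [0.014, -0.001, 0.061, 0, 0, 0, 0]
    - [0.0155, -0.001, 0.061, 0, 0, 0, 0]
    - [0.016, -0.001, 0.061, 0, 0, 0, 0]
    - [0.016, -0.001, 0.061, 0, 0, 0, 0]

```text
time: 9.8
tool_pos: [0.545, -0.2529, 0.2027]
tcp_rot: [1.142, 1.249, -1.14]
wrist_force: [-0.5, 1.0, 3.4]
width: -0.001
```

Request:
jog_arm:
  rows:
    - [0.001, 0, 0, 0, 0, 0, 0]
    - [0.0014, 0, 0, 0, 0, 0, 0]
    - [0.0014, 0, 0.003, 0, 0, 0, 0]
    - [0.0014, 0, 0.006, 0, 0, 0, 0]
    - [0.0014, 0, 0.009, 0, 0, 0, 0]
    - [0.0014, 0, 0.012, 0, 0, 0, 0]

```text
time: 10.4
tool_pos: [0.5477, -0.2659, 0.2039]
tcp_rot: [1.142, 1.243, -1.138]
wrist_force: [-1.0, -0.0, 8.7]
width: -0.001
```

Request:
jog_arm:
  rows:
    - [0.0012, 0, 0.003, 0, 0, 0, 0]
    - [0.0012, 0, 0.006, 0, 0, 0, 0]
    - [0.0012, 0, 0.009, 0, 0, 0, 0]

```text
time: 10.7
tool_pos: [0.549, -0.2757, 0.204]
tcp_rot: [1.141, 1.241, -1.138]
wrist_force: [-1.4, -0.8, 5.4]
width: 0.004
```

Request:
jog_arm:
  rows:
    - [-0.01, 0, 0.002, 0, 0, 0, 0]
    - [-0.015, 0, 0.002, 0, 0, 0, 0]

```text
time: 10.9
tool_pos: [0.5494, -0.278, 0.2196]
tcp_rot: [1.141, 1.24, -1.138]
wrist_force: [-0.4, 0.7, -0.2]
width: -0.0
```

```bash
python3 - <<'E'
from h import *
st()
a=[imaging.read_camera("scene") for _ in range(6)]
for i in range(1,6): print([int(cv2.absdiff(a[i],a[i-1])[165:205,u-14:u+14].astype(int).sum()) for u in(258,217,174)])
cv2.imwrite("pics/s3.png",a[5])
z=R.from_rotvec(monitor.read_state()["tcp_rot"]).as_matrix()[:,2]
goal(L[2]-.009*z+[0,0,.2025])
E
```

```text
t 10.9 pos [ 0.5494 -0.278   0.2196] F blk xyz [-0.37, 0.7, -0.17] w -0.0
[2459, 10425, 6679]
[2504, 14798, 11472]
[2561, 6281, 6518]
[2573, 16263, 12992]
[2578, 3485, 4818]
row [0.0158, -0.002, -0.024] [0.003, 0.005, -0.007] t 11.2
```

Only the left roller drags: 4.2 N against about 0. The middle and right ones both still coast. Now the grasp.

```bash
python3 - <<'E'
from h import *
goal(L[0]+[0,0,.26])
E
```

```text
row [-0.0426, -0.0011, -0.1846] [0.003, 0.005, -0.007] t 11.2
```

Request:
jog_arm:
  rows:
    - [-0.043, 0, 0, 0, 0, 0, 0]
    - [-0.043, -0.001, -0.05, 0.003, 0.005, -0.007, 100]
    - [-0.043, -0.001, -0.1, 0.003, 0.005, -0.007, 100]
    - [-0.043, -0.001, -0.15, 0.003, 0.005, -0.007, 100]
    - [-0.043, -0.001, -0.185, 0.003, 0.005, -0.007, 100]
    - [-0.043, -0.001, -0.185, 0.003, 0.005, -0.007, 100]
    - [-0.043, -0.001, -0.185, 0.003, 0.005, -0.007, 100]
    - [-0.043, -0.001, -0.185, 0.003, 0.005, -0.007, 100]
    - [-0.043, -0.001, -0.185, 0.003, 0.005, -0.007, 100]
    - [-0.043, -0.001, -0.185, 0.003, 0.005, -0.007, 100]

```text
time: 12.2
tool_pos: [0.5306, -0.0941, 0.2602]
tcp_rot: [1.144, 1.249, -1.145]
wrist_force: [-0.1, 0.4, 0.6]
width: 1.0
```

```bash
python3 - <<'E'
from h import *
st();goal(L[0]+[0,0,.148])
cv2.imwrite("pics/w3.png",imaging.read_camera("wrist"))
E
```

```text
t 12.2 pos [ 0.5306 -0.0941  0.2602] F blk xyz [-0.03, 0.4, 0.65] w 1.0
row [0.1122, -0.0001, -0.0008] [-0.002, 0.001, 0.0] t 12.2
```

View pics/w3.png

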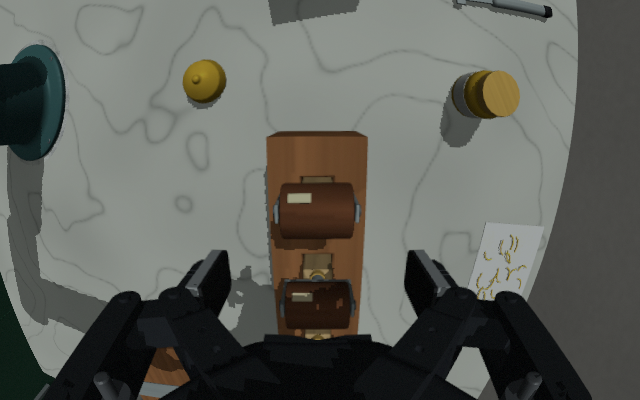

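The left roller at (318,210) is centred between the open fingers at (215,280) and (420,280). I descend and grip the fork arms.

Request:
jog_arm:
  rows:
    - [0.04, 0, -0.001, 0, 0, 0, 100]
    - [0.07, 0, -0.001, 0, 0, 0, 100]
    - [0.09, 0, -0.001, 0, 0, 0, 100]
    - [0.105, 0, -0.001, 0, 0, 0, 100]
    - [0.112, 0, -0.001, 0, 0, 0, 100]
    - [0.112, 0, -0.001, 0, 0, 0, 100]
    - [0.112, 0, -0.001, 0, 0, 0, 70]
    - [0.112, 0, -0.001, 0, 0, 0, 50]
    - [0.112, 0, -0.001, 0, 0, 0, 50]
    - [0.112, 0, -0.001, 0, 0, 0, 50]
    - [0.112, 0, -0.001, 0, 0, 0, 50]
  force: 40

```text
time: 13.35
tool_pos: [0.5315, -0.0933, 0.1499]
tcp_rot: [1.145, 1.246, -1.143]
wrist_force: [-1.0, -0.8, 6.2]
width: 0.725
```

```bash
python3 - <<'E'
from h import *
st();goal(L[0]+[0,0,.375])
E
```

```text
t 13.35 pos [ 0.5315 -0.0933  0.1499] F blk xyz [-1.11, -0.69, 6.25] w 0.725
row [-0.2251, -0.0005, 0.0003] [-0.002, 0.001, -0.003] t 13.35
```

Request:
jog_arm:
  rows:
    - [-0.01, 0, 0, 0, 0, 0, 50]
    - [-0.025, 0, 0, 0, 0, 0, 50]
    - [-0.045, 0, 0, 0, 0, 0, 50]
    - [-0.065, 0, 0, 0, 0, 0, 50]
    - [-0.085, 0, 0, 0, 0, 0, 50]
    - [-0.105, 0, 0, 0, 0, 0, 50]
    - [-0.125, 0, 0, 0, 0, 0, 50]
    - [-0.14, 0, 0, 0, 0, 0, 50]
    - [-0.14, 0, 0, 0, 0, 0, 50]
    - [-0.14, 0, 0, 0, 0, 0, 50]
  force: 50

```text
time: 14.35
tool_pos: [0.531, -0.093, 0.2899]
tcp_rot: [1.145, 1.246, -1.143]
wrist_force: [0.0, 0.3, -2.1]
width: 0.72
```

```bash
cat >> h.py <<'E'
KB=np.array([.511,.217,0]);YK=np.arctan2(.0291,.1061)
KX=np.array([np.cos(YK),np.sin(YK),0]);KY=np.array([-np.sin(YK),np.cos(YK),0])
E
python3 - <<'E'
from h import *
st()
P=KB+.0265*KX-.0265*KY; print(P)
goal(P+[0,0,.28],YK)
a=imaging.read_camera("scene");cv2.imwrite("pics/s4.png",cv2.resize(a[80:240,130:430],None,fx=2.5,fy=2.5,interpolation=2))
E
```

```text
t 14.35 pos [ 0.531  -0.093   0.2899] F blk xyz [0.08, 0.3, -2.15] w 0.72
[0.5435655  0.19845308 0.        ]
row [0.0096, 0.038, -0.2893] [-0.18, 0.002, -0.002] t 14.35
```

View pics/s4.png

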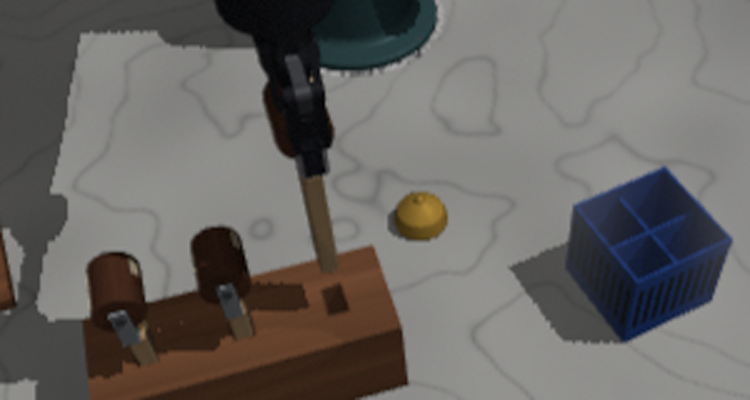

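The tool is out of its slot, hanging upright at (320,220), and the other two still stand in the block. I carry it to the basket.

Request:
jog_arm:
  rows:
    - [0, 0.003, -0.02, -0.01, 0, 0, 50]
    - [0, 0.007, -0.05, -0.03, 0, 0, 50]
    - [0, 0.011, -0.085, -0.05, 0, 0, 50]
    - [0, 0.016, -0.12, -0.07, 0, 0, 50]
    - [0, 0.02, -0.155, -0.1, 0, 0, 50]
    - [0, 0.025, -0.19, -0.12, 0, 0, 50]
    - [0, 0.03, -0.225, -0.14, 0, 0, 50]
    - [0, 0.034, -0.26, -0.16, 0, 0, 50]
    - [0, 0.037, -0.28, -0.18, 0, 0, 50]
    - [0, 0.038, -0.289, -0.18, 0, 0, 50]
    - [0, 0.038, -0.289, -0.18, 0, 0, 50]
    - [0, 0.038, -0.289, -0.18, 0, 0, 50]

```text
time: 15.6
tool_pos: [0.5427, 0.1974, 0.2878]
tcp_rot: [1.008, 1.323, -1.012]
wrist_force: [0.3, -0.1, -2.6]
width: 0.717
```

```bash
python3 - <<'E'
from h import *
st()
P=KB+.0265*KX-.0265*KY
goal(P+[0,0,.142],YK)
f=monitor.read_state()["tool_pos"]-[0,0,.135]
print("foot expected scene px in crop",[((proj("scene",f+a*.008*KY+b*.015*KX)-[280,80])*3.5).round() for a in(-1,1) for b in(-1,1)])
a=imaging.read_camera("scene");cv2.imwrite("pics/s5.png",cv2.resize(a[80:230,280:500],None,fx=3.5,fy=3.5,interpolation=2))
E
```

```text
t 15.6 pos [0.5427 0.1974 0.2878] F blk xyz [0.25, -0.17, -2.57] w 0.717
row [0.1458, 0.0012, -0.0011] [-0.001, 0.002, 0.001] t 15.6
foot expected scene px in crop [array([365., 287.]), array([393., 318.]), array([386., 278.]), array([414., 308.])]
```

View pics/s5.png

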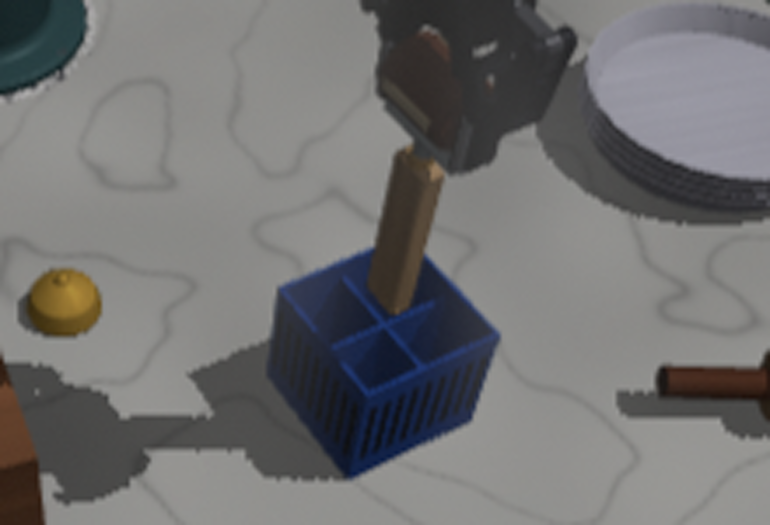

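The handle foot at (396,314) matches the predicted pixels, above the intended compartment. I lower it.

Request:
jog_arm:
  rows:
    - [0.015, 0.001, -0.001, 0, 0, 0, 50]
    - [0.035, 0.001, -0.001, 0, 0, 0, 50]
    - [0.055, 0.001, -0.001, 0, 0, 0, 50]
    - [0.075, 0.001, -0.001, 0, 0, 0, 50]
    - [0.095, 0.001, -0.001, 0, 0, 0, 50]
    - [0.115, 0.001, -0.001, 0, 0, 0, 50]
    - [0.13, 0.001, -0.001, 0, 0, 0, 50]
    - [0.14, 0.001, -0.001, 0, 0, 0, 50]
    - [0.145, 0.001, -0.001, 0, 0, 0, 50]
    - [0.147, 0.001, -0.001, 0, 0, 0, 50]
    - [0.147, 0.001, -0.001, 0, 0, 0, 50]

```text
time: 16.75
tool_pos: [0.544, 0.1981, 0.1416]
tcp_rot: [1.01, 1.322, -1.011]
wrist_force: [1.1, 0.1, -2.4]
width: 0.718
```

Request:
jog_arm:
  rows:
    - [0.0015, 0, 0, 0, 0, 0, 50]
    - [0.0015, 0, 0, 0, 0, 0, 50]

```text
time: 16.95
tool_pos: [0.5446, 0.1984, 0.1409]
tcp_rot: [1.011, 1.321, -1.01]
wrist_force: [-0.1, 0.3, -2.5]
width: 0.719
```

Request:
jog_arm:
  rows:
    - [0.001, 0, 0, 0, 0, 0, 50]
    - [0.001, 0, 0, 0, 0, 0, 50]

```text
time: 17.15
tool_pos: [0.5449, 0.1985, 0.1403]
tcp_rot: [1.011, 1.321, -1.009]
wrist_force: [1.0, -0.3, -2.9]
width: 0.715
```

Request:
jog_arm:
  rows:
    - [0.0015, 0, 0, 0, 0, 0, 50]
    - [0.0015, 0, 0, 0, 0, 0, 50]
    - [0.0015, 0, 0, 0, 0, 0, 50]

```text
time: 17.45
tool_pos: [0.5448, 0.1985, 0.1387]
tcp_rot: [1.011, 1.321, -1.009]
wrist_force: [0.4, 0.4, -2.7]
width: 0.722
```

Request:
jog_arm:
  rows:
    - [0.0015, 0, 0, 0, 0, 0, 50]
    - [0.0015, 0, 0, 0, 0, 0, 50]
    - [0.0015, 0, 0, 0, 0, 0, 50]

```text
time: 17.75
tool_pos: [0.545, 0.1985, 0.1379]
tcp_rot: [1.011, 1.32, -1.009]
wrist_force: [-1.8, -0.5, 3.7]
width: 0.716
```

Request:
jog_arm:
  rows:
    - [0.001, 0, 0, 0, 0, 0, 50]
    - [0.001, 0, 0, 0, 0, 0, 50]
    - [0.001, 0, 0, 0, 0, 0, 50]

```text
time: 18.05
tool_pos: [0.5451, 0.1986, 0.138]
tcp_rot: [1.011, 1.32, -1.009]
wrist_force: [-2.2, -0.8, 5.6]
width: 0.714
```

Request:
jog_arm:
  rows:
    - [0, 0, 0, 0, 0, 0, 76]
    - [0, 0, 0, 0, 0, 0, 80]
    - [0, 0, 0, 0, 0, 0, 90]
    - [0, 0, 0, 0, 0, 0, 100]
    - [0, 0, 0, 0, 0, 0, 100]
    - [-0.01, 0, 0, 0, 0, 0, 100]
    - [-0.03, 0, 0, 0, 0, 0, 100]
    - [-0.06, 0, 0, 0, 0, 0, 100]
    - [-0.1, 0, 0, 0, 0, 0, 100]
    - [-0.14, 0, 0, 0, 0, 0, 100]
    - [-0.17, 0, 0, 0, 0, 0, 100]
    - [-0.17, 0, 0.05, 0, 0, 0, 100]
    - [-0.17, 0, 0.1, 0, 0, 0, 100]
    - [-0.17, 0, 0.15, 0, 0, 0, 100]
    - [-0.17, 0, 0.15, 0, 0, 0, 100]

```text
time: 19.55
tool_pos: [0.5853, 0.0485, 0.3092]
tcp_rot: [1.014, 1.315, -1.014]
wrist_force: [-0.0, -0.9, -0.1]
width: 0.998
```

```bash
python3 - <<'E'
from h import *
st()
a=imaging.read_camera("scene");b=imaging.read_camera("top")
cv2.imwrite("pics/f.png",np.vstack([cv2.resize(a[120:320,140:460],None,fx=1.5,fy=1.5),cv2.resize(b[120:300,180:500],None,fx=1.5,fy=1.5)]))
E
```

```text
t 19.55 pos [0.5853 0.0485 0.3092] F blk xyz [-0.11, -0.84, -0.14] w 0.998
```

View pics/f.png

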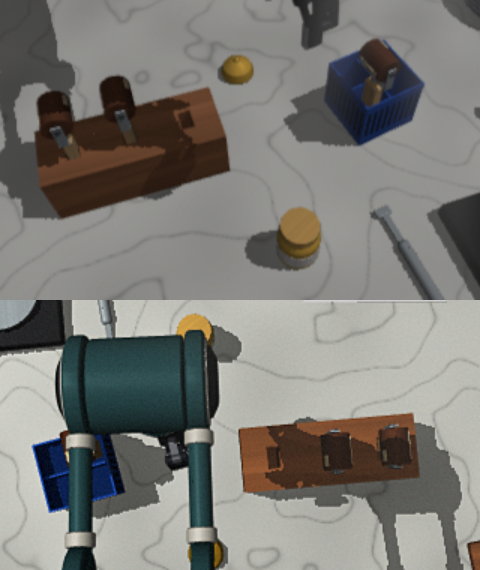

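```bash
python3 -c "
from workcell import finish_job
print(finish_job())"
```

```text
the job is handed in; nothing more can be done
None
```

I stroked all three rollers, and only the left one (the +y end of the block, nearest the basket) needs washing. That tool now stands handle-down in the basket, and I handed the job in at about 19.6 s.

| Roller | Force along the stroke | Normal force | After the stroke | Result |
|---|---|---|---|---|
| Left | about 4.2 N | 7–10 N | I judged it by force and streaks, not by frame comparison | drags |
| Middle | about 0 N | 1–6 N | kept turning in later frames | runs freely |
| Right | under 1 N | 5–9 N | kept turning in later frames | runs freely |

- **Turn of the left roller:** I gave it two strokes, together about 33 mm at the rim, where an eighth of a turn takes about 16.5 mm. I estimated this from fingertip travel and saw a different streak come up, but did not measure the angle itself.
- **Moving the tool:** I gripped it by the fork arms and never pinched its roller. I lowered it until the wrist force showed the basket floor, at the predicted height, then opened the gripper and backed off.
- **Final pictures:** The tool stands in its compartment and the other two stand in their slots. The lemon, jar and zester look unmoved, and the robot is touching nothing. I judged these by eye and did not measure positions. No check failed or disagreed.

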